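# Pressure-test a brass fitting on a key-locked hand-pump tester

### The job

Pump the sprung lever of the blue fitting tester until the needle of its gauge stands in the green band, and let the lever come back up. Then take the key with the red head from the key block, push it fully home past the sticky pins of the lock on top of the tester, turn it a quarter turn clockwise (seen from above) against its return spring, and finish while still gripping the key and holding it turned, so that the test valve stays open. Leave the other two keys, the dropper bottle, the screwdriver and the small parts box where they are.

Things in the scene. Friction and masses are not known exactly. Their poses are not given: they have to be found in the camera images.
- tester: Fixed fitting tester, 195 x 208 mm: blue console on the left (seen by the robot) with a gauge in its sloping front and a square lock plate on top; on the right a grey tank with the pump lever above. Origin: on the bench under its middle; front = -x, z up. A brass fitting, its top 118 mm over the bench, stands 52 mm behind-left of the lock axis; else only the lever rises above the lock plate.
- pump_lever (a joint): Pump lever angle: 0 = fully up (a spring lifts it), 0.6 rad = down on its stop. Level hinge along the tester's y, 126 mm over the bench, 155 mm behind the grip; the bar points from it to the robot. Pushing the grip down takes about 7 N at the top, 13 N at the bottom.
- lever_grip (a point): Middle of the red round lever grip (25 mm thick, 89 mm long, along the lever); moves with the lever: 189 mm above the bench when up, 98 mm when down, shifting only 13 mm toward the robot. Push it down from above with closed fingertips, or pinch it across.
- needle (a joint): Gauge reading, rad (white dial 80 mm, red needle): 0 = lower left, grows clockwise; green band 1.80 to 2.70, red from 3.2. A ratchet advances it on down strokes only and holds it: about 0.42 per full stroke from fully up to fully down, the first one 0.3 to 0.7. It starts at 0.2 to 1.15, so 2 to 4 strokes are needed. It never goes back.
- lock_mouth (a point): Centre of the keyway on top of the lock plate (54 mm square, 112 mm over the bench); tester's axes: z up, keyway along y. Keyway 18.4 x 7.4 mm (bit 16 x 5) with 2.5 mm chamfer, plate 6 mm thick, the plug below it. Two pairs of sticky sprung pins catch the bit's end 12 and 17 mm below the plate face; a straight push takes up to 20 N, about 12 N if the key is rocked 3 degrees about its axis.
- lock_plug (a joint): Plug of the lock = test valve, rad: 0 = closed, keyway along y; grows clockwise seen from above, stop at 1.57. A spring turns it back when let go (0.03 N m at the start, 0.11 at the end). It turns only with the key home (within 2.5 mm); the key has 0.1 rad of play in it.
- key_red: Key with red head, upright in the key block, 60 g. Origin: underside of its round shoulder (22 mm wide, 5.5 high), which rests on the block and at the end on the lock plate; z up. Head: 28 mm wide (y), 8 mm thick (x), z = 12 to 42 mm; grip it across the 8 mm. Below: 5.2 mm shank, then bit 16 (y) x 5 (x) mm, z = -8.5 to -22.5 mm, rounded end. A half turn about z makes no difference.
- key_blue: Key of the same shape with a blue head, in the same block. To be left alone.
- key_yellow: Key of the same shape with a yellow head, in the same block. To be left alone.
- key_block: Fixed wooden block, 36 x 134 mm, 45 mm high, with three key slots 42 mm apart along its y, 30 mm deep; which key stands where varies. Origin: centre of its underside, z up.
- dropper_bottle: White dropper bottle with pointed orange cap, 39 mm across, 112 mm high, standing on the bench to the right of the tester. Bystander. Origin: centre of its underside.
- screwdriver: Screwdriver with red handle, 197 mm long, 27 mm thick, lying on the front of the bench. Bystander. Origin: its middle, on the bench.
- parts_box: Small plastic box with blue lid, 53 x 75 x 26 mm, on the bench behind and to the left of the tester. Bystander. Origin: centre of its underside.

How it is judged:
By the outcome, as a careful person would: the job done as asked, in the order asked, and still so for the second after the job is handed in, while the arm keeps its last pose, push and grip.
It also fails if it takes over 53 s, if anything falls off the work surface, if the arm or the gripper's body presses on something with over 40 N, if the wrist force passes 120 N, or if a joint passes its speed limit or range.

### The arm

A 6-joint arm with a two-finger parallel gripper is mounted at the origin on a cart in front of the work surface, level with it; the furniture and walls round the work are solid. World frame = base frame: x ahead of the robot, y to its left, z up, the work surface at z = 0. Lengths are in m, angles in rad, forces in N, time in s.
With the tool pointing down it reaches from about 0.3 to 0.95 m from the base axis. Payload 3.1 kg.
Tool frame: the origin (TCP) lies between the finger pads; the fingertips stand 8 mm ahead of it and the grasp point (between the pads) lies 11 mm behind it; z points along the fingers, y is the line along which they close (so a half turn about z gives the same grasp; the last joint's range is limited). The gripper opens to 85 mm and grips with 20 to 120 N. Pads are 22 mm wide; open, the fingers measure 114 mm over their backs; the gripper's body (76 mm by 85 mm) begins 54 mm behind the grasp point. The pads swing forward as they close: fully open they stand 13 mm farther back than shut.
Start: joints at [1.131, 0.308, 1.634, -0, 1.2, -0.07], TCP at [0.226, 0.583, 0.239] pointing down, gripper open.
Joint ranges: [-3.06, 3.06], [-0.79, 1.96], [0.05, 2.63], [-1.19, 4.34], [0.05, 2.64], [-2.94, 2.94]. Speed limits (rad/s): [2.79, 2.79, 3.14, 3.14, 3.14, 3.14].

### API

Orientations are given as a unit quaternion [x, y, z, w].
In Python, from plant import * gives the robot as it stands. The module is installed in compiled form; this text tells all that it offers. Calls block until the motion is done:
- move_ptp(position, orientation): joint-space move of the TCP to a pose.
- move_linear(position, ori=None, velocity=0.15, until_force=None): straight line of the TCP; ori=None keeps the orientation; velocity is the mean speed in m/s. With until_force (N) it stops when the force on the tool has changed by that much, and returns True; else False.
- move_joints(angles): joint-space move.
- set_gripper(opening, force=None): finger opening in m; force is the grip in N (None keeps the last); returns when the fingers have stopped.
- hold(seconds).
- ik(position, orientation): joint angles nearest the present ones, or None.
- get_state(): the state.
- snapshot(name): name is "scene" or "top" or "wrist"; returns the picture (480x640x3 uint8, red, green, blue); there is no depth.
- get_calibration(name): a dict with "fovy" (degrees; the focal length in pixels is half the picture's height over the tangent of half this angle, whatever the lens; pixels are square), "cx", "cy" (the principal point, pixels), "k1" (the pictures are not rectified: a ray, as slopes to the right and down, at radius r is drawn at 1 + k1 r^2 times it, then the intrinsics apply), "T" (4x4, takes a point from camera to world coordinates); the wrist camera has in their place "hand_eye" (4x4, takes a point from camera to tool coordinates, whose origin is the TCP and whose axes are the flange's). Camera axes: x right, y up, looking along -z (the intrinsics and any distortion apply to the point x, -y, -z); pixel columns grow to the right and rows downward; lengths in m; the calibration is good to about 2 mm. A picture is of the moment at which its call begins: read the wrist's pose just before it. get_calibration takes no time and is no camera call.
A pose or a line that the arm cannot do raises Unreachable and nothing moves.
- sign_off(): hands the job in; it is judged then, once.
Trained networks look in the newest picture that a camera, given by its name, has taken for a name from the list of things; names that differ only in an ending like _2 or _b are one class to them, and where a whole thing is asked for, a point or a joint stands for the part that bears it (a point fixed in the world has none). Each returns a list of dicts, best first, with "p" (0 to 1); they miss things now and then, are a little off and sometimes report something else, mostly with a low value. They report only what shows in the picture. A call takes as long as a camera call.
- trace(camera, name): "region" (480x640 bool, what is visible of it) and "pixel" ([row, column] in pixels, amid what is visible of it).
- mark_of(camera, name): "pixel" ([row, column] in pixels: a listed point, or the origin of a listed thing).
The state is a dict: "t": time; "joints": joint angles; "joint_velocities": joint speeds; "effort": joint torques, N m; "tcp_pos": TCP position; "tcp_rot": TCP orientation; "force": force on the tool from outside, world axes, zero at the start; "torque": the same for the moment, N m; "gripper_width": finger opening in m; "finger_force": force on a finger pad.
Only numpy, scipy, OpenCV 4.12 (cv2) and the standard library are available. Lean on these libraries where they do the work, as an engineer would, in place of code of your own. Each camera call takes 0.05 s, during which the arm holds its last target. There are 200 camera calls.

## Working session

There is one attempt and no reset: what is moved stays moved. The work goes in short steps, each a Python script; the robot and the scene stay as the last script left them, time stands still between calls to the robot, and variables do not carry over. Pictures are saved under pics/ and viewed, at most 10 in all, crops included, and the job is handed in when it is done.

```bash
mkdir -p pics
cat > h.py <<'E'
from plant import *
import numpy as np, cv2
from scipy.spatial.transform import Rotation as R
def cam(name, st=None):
    c=get_calibration(name)
    if 'T' in c: return c,np.array(c['T'])
    st=st or get_state()
    M=np.eye(4); M[:3,:3]=R.from_quat(st['tcp_rot']).as_matrix(); M[:3,3]=st['tcp_pos']
    return c,M@np.array(c['hand_eye'])
def ray(name,pix,st=None):
    c,T=cam(name,st); f=240/np.tan(np.radians(c['fovy'])/2)
    d=np.array([(pix[1]-c['cx'])/f,(pix[0]-c['cy'])/f]); u=d.copy()
    for _ in range(30): u=d/(1+c['k1']*(u@u))
    v=T[:3,:3]@np.array([u[0],-u[1],-1]); return T[:3,3],v
def atz(name,pix,z,st=None):
    o,v=ray(name,pix,st); return o+v*(z-o[2])/v[2]
def proj(name,P,st=None):
    c,T=cam(name,st); f=240/np.tan(np.radians(c['fovy'])/2)
    p=T[:3,:3].T@(np.array(P)-T[:3,3]); u=np.array([p[0],-p[1]])/-p[2]
    u=u*(1+c['k1']*(u@u)); return np.array([c['cy']+f*u[1],c['cx']+f*u[0]])
def tri(rays):
    A=np.zeros((3,3));b=np.zeros(3)
    for o,v in rays:
        v=v/np.linalg.norm(v);P=np.eye(3)-np.outer(v,v);A+=P;b+=P@o
    return np.linalg.solve(A,b)
def save(name,fn): 
    im=snapshot(name); cv2.imwrite('pics/'+fn,im[:,:,::-1]); return im
E
python3 - <<'E'
from h import *
np.set_printoptions(precision=4,suppress=True)
s=get_state(); print(s)
zs=dict(tester=0,lever_grip=.189,lock_mouth=.112,key_red=.045,key_blue=.045,key_yellow=.045,key_block=0,dropper_bottle=0,screwdriver=0,parts_box=0)
ims=[]
for c in ('scene','top','wrist'):
    k=get_calibration(c);print(c,k['fovy'],k['k1'],cam(c)[1][:3,3])
    save(c,c+'0.png')
    if c=='wrist': continue
    for n,z in zs.items():
        for r in mark_of(c,n)[:2]: print(c,n,round(r['p'],2),np.round(r['pixel'],1),atz(c,r['pixel'],z))
E
```

```text
{'t': 0.0, 'joints': array([ 1.1313,  0.309 ,  1.6352, -0.    ,  1.1997, -0.0697]), 'joint_velocities': array([-0.0008,  0.0003, -0.0001, -0.0014,  0.    ,  0.0013]), 'effort': array([ -0.0017, -41.526 , -27.6658,  -0.0003,   0.0102,   0.    ]), 'tcp_pos': array([0.2256, 0.582 , 0.238 ]), 'tcp_rot': array([ 0.1839,  0.983 , -0.0011, -0.0003]), 'force': array([ 0.1948,  0.515 , -0.2255]), 'torque': array([0.0161, 0.0332, 0.086 ]), 'finger_force': 0.0, 'gripper_width': 0.08508183606966863}
scene 49.47416702228512 -0.06190351410968891 [-0.1616  0.7465  0.5711]
scene tester 0.6 [281.9 339. ] [ 0.5505 -0.0293  0.    ]
scene lever_grip 0.84 [206.8 389.8] [ 0.473  -0.0951  0.189 ]
scene lock_mouth 0.71 [234.6 315.8] [0.5973 0.0023 0.112 ]
scene key_red 0.82 [326.9 291.3] [0.4347 0.219  0.045 ]
scene key_red 0.36 [335.9 249.5] [0.4629 0.2919 0.045 ]
scene key_blue 0.58 [335.4 251.3] [0.462  0.2887 0.045 ]
scene key_yellow 0.79 [326.6 274.6] [0.4558 0.2406 0.045 ]
scene key_block 0.59 [352.5 273.3] [0.4453 0.2534 0.    ]
scene dropper_bottle 0.64 [255.7 379.9] [ 0.5767 -0.2077  0.    ]
scene 
[... 180 characters left out ...]
5.00394098350794 -0.046966243107040326 [0.4461 0.0693 1.3378]
top tester 0.91 [221.7 368.8] [ 0.5488 -0.0288  0.    ]
top lever_grip 0.71 [256.3 407.8] [ 0.4658 -0.0922  0.189 ]
top lock_mouth 0.8 [196.5 356.6] [0.5939 0.0054 0.112 ]
top key_red 0.44 [268.2 245. ] [0.4405 0.2507 0.045 ]
top key_blue 0.39 [263.7 224.2] [0.4503 0.2974 0.045 ]
top key_yellow 0.59 [269.  244.2] [0.4387 0.2525 0.045 ]
top key_block 0.67 [263.9 246.7] [0.4502 0.2532 0.    ]
top dropper_bottle 0.72 [208.5 447.3] [ 0.5802 -0.211   0.    ]
top screwdriver 0.86 [297.5 309. ] [0.3735 0.1089 0.    ]
top parts_box 0.84 [188.4 278.4] [0.6258 0.1812 0.    ]
wrist 63.11121829848637 -0.0751233517379801 [0.1646 0.607  0.3742]
```

View pics/scene0.png

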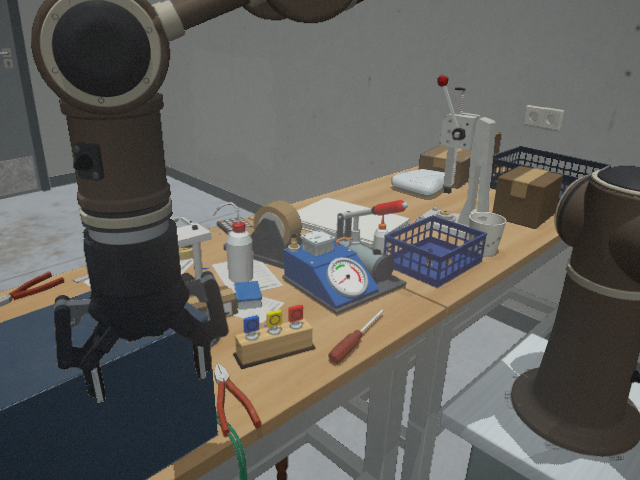

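View pics/top0.png

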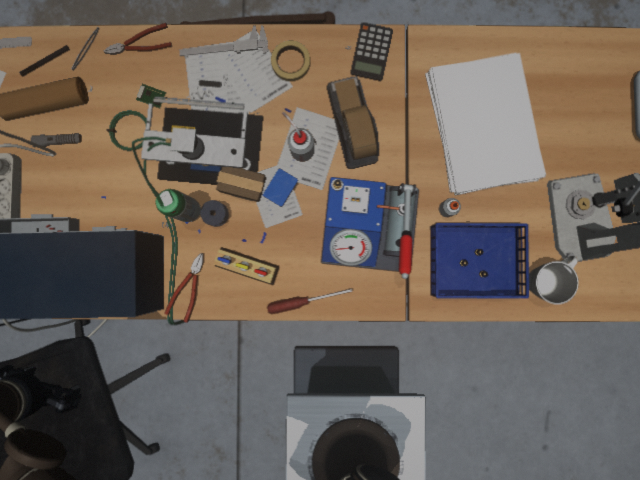

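The scene view shows the keys as blue, yellow, red from left to right; red is at row 314, column 296. The gauge is at (278, 348), the lock plate at (243, 318) and the lever grip at (208, 389). The top view agrees: red key at (270, 262), lock at (199, 356), grip at (255, 405). In that view the tester is turned about -0.07 rad and the block about -0.25. Next I refine these with the wrist camera.

```bash
cat >> h.py <<'E'
def down(a):
    x=np.array([np.cos(a),np.sin(a),0]);z=np.array([0,0,-1.]);y=np.cross(z,x)
    return R.from_matrix(np.c_[x,y,z]).as_quat()
E
python3 - <<'E'
from h import *
np.set_printoptions(precision=4,suppress=True)
he=np.array(get_calibration('wrist')['hand_eye']);print(he)
p=get_state()['tcp_pos']
move_linear([p[0],p[1],.30],velocity=.2)
def look(pos,a,fn,names):
    move_ptp(pos,down(a)); hold(.1); st=get_state(); save('wrist',fn)
    print(st['t'],st['tcp_pos'])
    for n,z in names.items():
        for r in mark_of('wrist',n)[:2]: print(n,round(r['p'],2),np.round(r['pixel'],1),atz('wrist',r['pixel'],z,st))
a=np.pi/2
look([.445,.19,.26],a-.25,'w1.png',dict(key_red=.045,key_blue=.045,key_yellow=.045,key_block=0))
look([.55,-.07,.30],a-.07,'w2.png',dict(lock_mouth=.112,lever_grip=.189,tester=0))
for r in trace('wrist','needle')[:2]: print(r['p'],r['pixel'],r['region'].sum())
np.save('st2.npy',get_state(),allow_pickle=True)
im=np.hstack([cv2.imread('pics/w1.png'),cv2.imread('pics/w2.png')])
cv2.imwrite('pics/v1.png',cv2.resize(im,(800,300),interpolation=cv2.INTER_AREA))
E
```

```text
[[-0.0005  0.9659  0.2591  0.066 ]
 [ 1.      0.0003  0.0006  0.0005]
 [ 0.0005  0.2591 -0.9659 -0.1349]
 [ 0.      0.      0.      1.    ]]
3.3583 [0.445  0.1909 0.2602]
key_red 0.86 [187.6 295.9] [0.4293 0.2125 0.045 ]
key_blue 0.72 [ 93.3 303.6] [0.4566 0.289  0.045 ]
key_yellow 0.6 [138.5 302.9] [0.4464 0.2526 0.045 ]
key_yellow 0.38 [133.6 303.1] [0.4476 0.2566 0.045 ]
key_block 0.81 [137.3 304.2] [0.4461 0.2531 0.    ]
4.8 [ 0.5496 -0.0686  0.2997]
lever_grip 0.8 [268.6 202. ] [ 0.4698 -0.0857  0.189 ]
tester 0.56 [157.2 315.5] [ 0.5486 -0.0296  0.    ]
0.43 [116.5, 243.8] 93
```

View pics/w2.png

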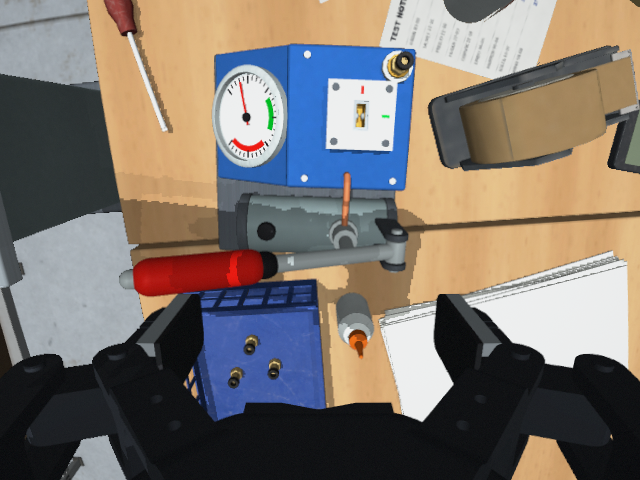

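View pics/w1.png

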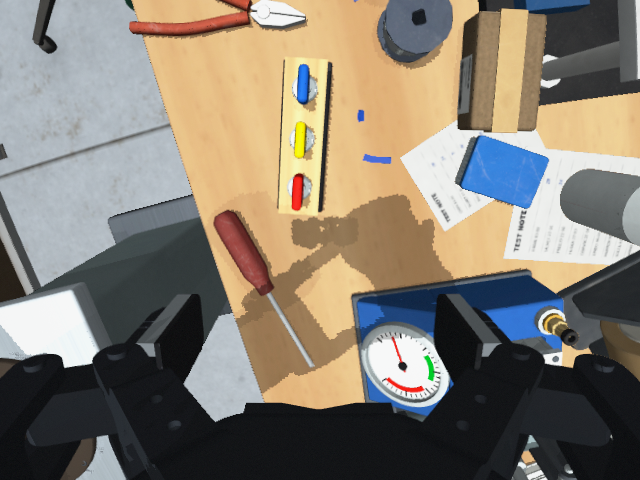

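w2 shows the dial centred at (row 117, col 248). The needle points up-left, reading about 0.5. The lock plate centre is about (115, 361) and the grip middle about (272, 198). w1 shows the red key nearest the tester at (190, 298). Now one pump stroke, reading the needle before and after.

```bash
cat >> h.py <<'E'
YT=-.07
def rect(im,name,C,ex,ey,half,mm,st=None):
    """picture of the plane through C spanned by ex(right), ey(up), rectified; half size in m"""
    n=int(2*half/mm); g=(np.arange(n)+.5)*mm-half
    m=np.array([[proj(name,C+ex*u-ey*v,st) for u in g] for v in g],np.float32)
    return cv2.remap(im,m[:,:,1],m[:,:,0],cv2.INTER_LINEAR)
def dial_axes():
    ex=np.array([np.sin(YT),-np.cos(YT),0]); f=np.array([np.cos(YT),np.sin(YT),0])
    return ex, f*np.cos(.6)+np.array([0,0,np.sin(.6)])
def needle(im,st,C,fn=None):
    ex,ey=dial_axes(); r=rect(im,'wrist',C,ex,ey,.05,.0005,st).astype(int)
    # needle: red, inside 30% .. 65% radius of the dial, red band excluded by angle
    yy,xx=np.mgrid[:200,:200]-99.5; rad=np.hypot(xx,yy)
    ang=(np.arctan2(xx,-yy)+2.356)%(2*np.pi)
    m=(r[...,0]-r[...,1]>70)&(rad>14)&(rad<52)&((ang<3.15)|(ang>6))
    if fn: cv2.imwrite('pics/'+fn,cv2.resize(r[:,:,::-1].astype(np.uint8),(400,400)))
    a=np.where(ang>6,ang-2*np.pi,ang)[m]
    return (np.median(a),m.sum()) if m.sum() else (None,0)
def stroke(G,a):
    d=np.array([np.cos(YT),np.sin(YT),0])
    r=move_linear(G-d*.013+[0,0,.116-G[2]],velocity=.085,until_force=22)
    s=get_state(); print('down',r,s['tcp_pos'],s['force'],s['t'])
    move_linear(G,velocity=.15)
E
python3 - <<'E'
from h import *
np.set_printoptions(precision=4,suppress=True)
st=np.load('st2.npy',allow_pickle=True).item()
im=cv2.imread('pics/w2.png')[:,:,::-1].copy()
C=atz('wrist',(117,248),.075,st); print('dial',C)
print(needle(im,st,C,'d0.png'))
# lock plate
L=atz('wrist',(115.5,361),.112,st)
r=rect(im,'wrist',L,np.array([0,-1.,0]),np.array([1.,0,0]),.045,.0005,st)
h=cv2.cvtColor(r,cv2.COLOR_RGB2HSV); m=((h[...,1]<60)&(h[...,2]>120)).astype(np.uint8)
c=max(cv2.findContours(m,0,2)[0],key=cv2.contourArea); b=cv2.minAreaRect(c)
print('plate',L,b, L+[-(b[0][1]-90)*.0005,-(b[0][0]-90)*.0005,0])
print('grip',atz('wrist',(272,198),.189,st))
set_gripper(0)
G=np.array([.469,-.090,.240]); a=np.pi/2+YT
move_ptp(G,down(a)); hold(.2)
st=get_state(); im=save('wrist','w3.png'); print(needle(im,st,C,'d1.png'),st['tcp_pos'],st['t'])
stroke(G,a); hold(.2)
st=get_state(); im=save('wrist','w4.png'); print(needle(im,st,C,'d2.png'),st['t'])
v=np.hstack([cv2.resize(cv2.imread('pics/w4.png'),(533,400)),cv2.imread('pics/d2.png')[:,:267*0+400][:, :267] if 0 else cv2.resize(cv2.imread('pics/d2.png'),(267,267)) if 0 else cv2.copyMakeBorder(cv2.resize(cv2.imread('pics/d2.png'),(260,260)),0,140,0,0,0)])
cv2.imwrite('pics/v2.png',v)
E
```

```text
dial [0.4926 0.0139 0.075 ]Traceback (most recent call last):
  File "<stdin>", line 6, in <module>
  File "h.py", line 41, in needle
    ex,ey=dial_axes(); r=rect(im,'wrist',C,ex,ey,.05,.0005,st).astype(int)
                         ~~~~^^^^^^^^^^^^^^^^^^^^^^^^^^^^^^^^^
  File "h.py", line 35, in rect
    m=np.array([[proj(name,C+ex*u-ey*v,st) for u in g] for v in g],np.float32)
                 ~~~~^^^^^^^^^^^^^^^^^^^^^
  File "h.py", line 18, in proj
    c,T=cam(name,st); f=240/np.tan(np.radians(c['fovy'])/2)
        ~~~^^^^^^^^^
  File "h.py", line 5, in cam
    c=get_calibration(name)
ValueError: time passes only in moves, steps and waits
```

```bash
sed -i "s/^def cam(name, st=None):/import functools\ncalib=functools.lru_cache(None)(get_calibration)\ndef cam(name, st=None):/; s/c=get_calibration(name)/c=calib(name)/" h.py
cat > s1.py <<'E'
from h import *
np.set_printoptions(precision=4,suppress=True)
st=np.load('st2.npy',allow_pickle=True).item()
im=cv2.imread('pics/w2.png')[:,:,::-1].copy()
C=atz('wrist',(117,248),.075,st); print('dial',C)
print(needle(im,st,C,'d0.png'))
L=atz('wrist',(115.5,361),.112,st)
r=rect(im,'wrist',L,np.array([0,-1.,0]),np.array([1.,0,0]),.045,.0005,st)
h=cv2.cvtColor(r,cv2.COLOR_RGB2HSV); m=((h[...,1]<60)&(h[...,2]>120)).astype(np.uint8)
c=max(cv2.findContours(m,0,2)[0],key=cv2.contourArea); b=cv2.minAreaRect(c)
print('plate',L,b, L+[-(b[0][1]-90)*.0005,-(b[0][0]-90)*.0005,0])
print('grip',atz('wrist',(272,198),.189,st))
set_gripper(0)
G=np.array([.469,-.090,.240]); a=np.pi/2+YT
move_ptp(G,down(a)); hold(.2)
st=get_state(); im=save('wrist','w3.png'); print(needle(im,st,C,'d1.png'),st['tcp_pos'],st['t'])
stroke(G,a); hold(.2)
st=get_state(); im=save('wrist','w4.png'); print(needle(im,st,C,'d2.png'),st['t'])
v=np.hstack([cv2.resize(cv2.imread('pics/w4.png'),(533,400)),cv2.copyMakeBorder(cv2.resize(cv2.imread('pics/d2.png'),(260,260)),0,140,0,0,0)])
cv2.imwrite('pics/v2.png',v)
E
python3 s1.py
```

```text
dial [0.4926 0.0139 0.075 ]
(np.float64(0.42399991771142154), np.int64(207))
plate [0.5889 0.007  0.112 ] ((70.07026672363281, 76.71125030517578), (148.6972198486328, 130.93235778808594), 5.8263421058654785) [0.5955 0.0169 0.112 ]
grip [ 0.467  -0.0886  0.189 ]
(np.float64(0.11829546896579268), np.int64(169)) [ 0.471  -0.0902  0.2415] 6.5083
down True [ 0.4582 -0.0894  0.1193] [-2.5282  0.6563 10.6473] 7.9833
(np.float64(0.6991841250474086), np.int64(222)) 9.1417
```

View pics/v2.png

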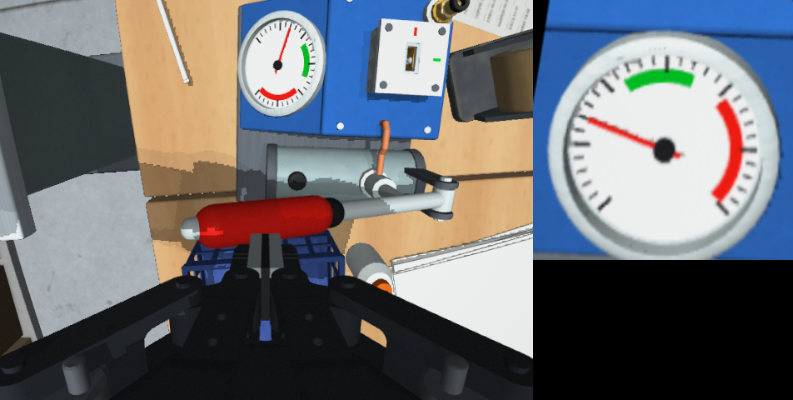

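After stroke 1 the rectified dial shows the hub at (131, 150) and the tip at (55, 118), so the needle reads about 1.18. Two more strokes should land near 2.0. After that I look at the lock and the key from the same relative pose.

```bash
cat > s2.py <<'E'
from h import *
np.set_printoptions(precision=4,suppress=True)
st2=np.load('st2.npy',allow_pickle=True).item(); st=get_state()
C=tri([ray('wrist',(117,248),st2),ray('wrist',(78,333),st)]); print('dial',C)
G=np.array([.469,-.090,.240]); a=np.pi/2+YT
im=cv2.imread('pics/w4.png')[:,:,::-1].copy(); n=needle(im,st,C)[0]; print('n',n)
for i in range(3):
    if n is None or n>1.88: break
    stroke(G,a); hold(.15)
    st=get_state(); im=save('wrist',f'w5{i}.png'); n,k=needle(im,st,C,f'd5.png'); print(n,k,st['t'])
set_gripper(.05)
def look(P,a,dz,fn):
    move_ptp([P[0],P[1],P[2]+dz],down(a)); hold(.2); st=get_state(); im=save('wrist',fn); np.save(fn+'.npy',st,allow_pickle=True)
    print(st['t'],st['tcp_pos']); return im,st
imL,sL=look([.595,.005,.112],a,.115,'wl.png')
for r in mark_of('wrist','lock_mouth')[:1]: print('lock',r['p'],r['pixel'],atz('wrist',r['pixel'],.112,sL))
imK,sK=look([.432,.2145,.087],np.pi/2-.25,.115,'wk.png')
for r in mark_of('wrist','key_red')[:1]: print('key',r['p'],r['pixel'],atz('wrist',r['pixel'],.045,sK))
for r in trace('wrist','key_red')[:1]: print('key',r['p'],r['pixel'],r['region'].sum())
for n in ('key_blue','key_yellow'):
    for r in mark_of('wrist',n)[:1]: print(n,r['p'],atz('wrist',r['pixel'],.045,sK))
E
python3 s2.py
python3 - <<'E'
import cv2,numpy as np
l,k,d=[cv2.imread('pics/'+f) for f in('wl.png','wk.png','d5.png')]
v=np.hstack([l[90:390,120:520],k[90:390,120:520]]); d=cv2.resize(d,(250,250))
v=np.vstack([v,cv2.copyMakeBorder(d,0,0,0,550,0)]); cv2.imwrite('pics/v3.png',v)
E
```

```text
dial [0.4877 0.0159 0.0479]
n 1.132951298723052
down True [ 0.4587 -0.0894  0.1194] [-3.1258  0.7714  9.8706] 10.6333
1.5193646691991327 199 11.7417
down True [ 0.4587 -0.0894  0.1194] [-2.9006  1.5145 10.746 ] 13.2333
1.9314386196356423 179 14.3417
15.8 [0.5943 0.004  0.2273]
lock 0.58 [227.6, 309.3] [0.5883 0.0089 0.112 ]
17.1417 [0.4331 0.2138 0.2023]
key 0.83 [223.7, 318.0] [0.4319 0.2113 0.045 ]
key 0.65 [230.4, 317.9] 894
key_blue 0.83 [0.455  0.2924 0.045 ]
key_yellow 0.84 [0.4467 0.2523 0.045 ]
```

View pics/v3.png

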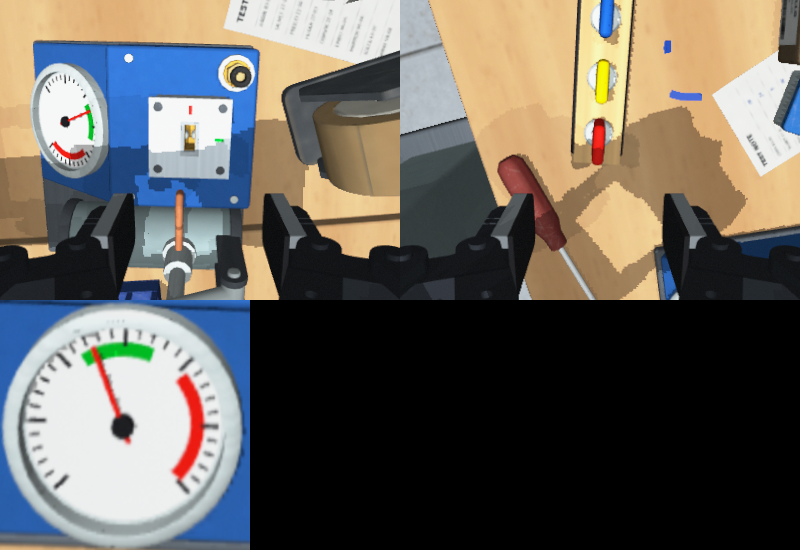

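The picture shows the needle in the green band at about 1.95. The lock keyway is at crop (137, 190) and the red head at crop (140, 598). Next I fit the key head and the plate precisely.

```bash
cat > s3.py <<'E'
from h import *
from scipy.optimize import minimize
np.set_printoptions(precision=4,suppress=True)
def box(x,y,th,sx,sy,z0,z1):
    c,s=np.cos(th),np.sin(th)
    return [(x+c*u-s*v,y+s*u+c*v,z) for u in(-sx/2,sx/2) for v in(-sy/2,sy/2) for z in(z0,z1)]
def hull(P,st,S=4):
    q=np.array([proj('wrist',p,st)[::-1] for p in P])*S+S/2
    return cv2.convexHull(np.round(q).astype(np.int32))
def fit(mask,st,p0,dims,win):
    S=4; M=cv2.resize(mask.astype(np.uint8),None,fx=S,fy=S,interpolation=cv2.INTER_NEAREST)
    def cost(p):
        I=np.zeros_like(M); cv2.fillConvexPoly(I,hull(box(p0[0]+p[0]/1e3,p0[1]+p[1]/1e3,p0[2]+p[2]/20,*dims),st),1)
        return 1-(I&M).sum()/(I|M).sum()
    r=minimize(cost,[0,0,0],method='Nelder-Mead',options=dict(initial_simplex=[[0,0,0],[4,0,0],[0,4,0],[0,0,3]],xatol=.02,fatol=1e-4))
    p=r.x; return np.array([p0[0]+p[0]/1e3,p0[1]+p[1]/1e3,p0[2]+p[2]/20]),r.fun
def near(m,c,r):
    o=np.zeros_like(m); o[c[0]-r:c[0]+r,c[1]-r:c[1]+r]=m[c[0]-r:c[0]+r,c[1]-r:c[1]+r]; return o
imK=cv2.imread('pics/wk.png'); sK=np.load('wk.png.npy',allow_pickle=True).item()
h=cv2.cvtColor(imK,cv2.COLOR_BGR2HSV); m=((h[...,0]<8)|(h[...,0]>172))&(h[...,1]>150); m=near(m,(230,318),32)
k,f=fit(m,sK,[.432,.213,-.26],(.008,.028,.057,.087),0); print('key',k,f,m.sum())
imL=cv2.imread('pics/wl.png'); sL=np.load('wl.png.npy',allow_pickle=True).item()
h=cv2.cvtColor(imL,cv2.COLOR_BGR2HSV); m=(h[...,1]<70)&(h[...,2]>90); m=near(m,(228,310),47)
n,lab,stt,_=cv2.connectedComponentsWithStats(m.astype(np.uint8)); i=1+np.argmax(stt[1:,4]); print(stt[i])
m=lab==i; c=max(cv2.findContours(m.astype(np.uint8),0,2)[0],key=cv2.contourArea); M=np.zeros(m.shape,np.uint8); cv2.drawContours(M,[c],-1,1,-1)
l,f=fit(M,sL,[.589,.008,-.07],(.054,.054,.106,.112),0); print('lock',l,f,M.sum())
for nm,s,q in(('key',sK,k),('lock',sL,l)):
    Rm=R.from_quat(s['tcp_rot']).as_matrix(); print(nm,'in tool', Rm.T@(np.array([q[0],q[1],.087 if nm=='key' else .112])-s['tcp_pos']))
np.save('fit.npy',[k,l])
def crop(im,st,bx,c,r,mm=None):
    v=cv2.resize(im,None,fx=4,fy=4,interpolation=cv2.INTER_CUBIC)
    cv2.polylines(v,[hull(bx,st)],True,(255,255,0),1); 
    return v[4*(c[0]-r):4*(c[0]+r),4*(c[1]-r):4*(c[1]+r)]
A=crop(imL,sL,box(*l,.054,.054,.106,.112),(228,310),50); 
q=(proj('wrist',[l[0],l[1],.112],sL)-[178,260])*4+2; cv2.drawMarker(A,(int(q[1]),int(q[0])),(0,0,255),0,10,1)
w=hull(box(*l,.0074,.0184,.112,.112),sL)-np.array([260,178])*4; cv2.polylines(A,[w.astype(np.int32)],True,(255,0,255),1)
B=crop(imK,sK,box(*k,.008,.028,.057,.087),(230,318),50)
cv2.imwrite('pics/v4.png',np.hstack([A,B]))
E
python3 s3.py
```

```text
key [ 0.4321  0.2132 -0.3112] 0.1635538128160149 508
[ 268  185   85   84 6388]
lock [ 0.5882  0.0083 -0.105 ] 0.02017845903217441 6718
key in tool [-0.0009 -0.0009  0.1153]
lock in tool [ 0.0039 -0.0064  0.1153]
```

View pics/v4.png

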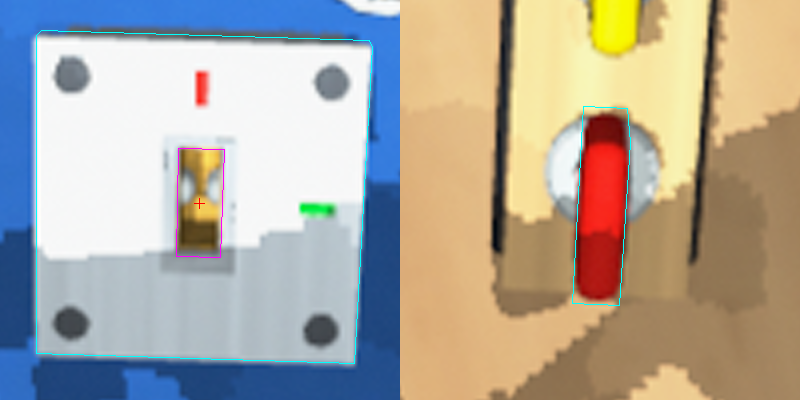

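The overlays fit well: the plate and keyway outline sit at (.5882, .0083), yaw -0.105, and the red head at (.4321, .2132). Now grasp and lift the key, and check how it sits in the hand.

```bash
cat > s4.py <<'E'
from h import *
np.set_printoptions(precision=4,suppress=True)
k,l=np.load('fit.npy')
q=down(np.pi/2-.29)
set_gripper(.04)
move_linear([k[0],k[1],.10],q,velocity=.15)
hit=move_linear([k[0],k[1],.061],velocity=.06,until_force=12); print('hit',hit,get_state()['tcp_pos'],get_state()['force'])
set_gripper(0,90); s=get_state(); print('grip',s['gripper_width'],s['finger_force'],s['force'],s['tcp_pos'],s['t'])
move_linear([k[0],k[1],.20],velocity=.12)
s=get_state(); print(s['gripper_width'],s['finger_force'],s['t'])
ql=down(np.pi/2+l[2]); move_ptp([l[0],l[1],.19],ql); hold(.2)
s=get_state(); np.save('wh.npy',s,allow_pickle=True); im=save('wrist','wh.png'); print(s['tcp_pos'],s['joints'],s['force'],s['torque'],s['t'])
h=cv2.cvtColor(im,cv2.COLOR_RGB2HSV); m=((h[...,0]<8)|(h[...,0]>172))&(h[...,1]>150)
m[:250]=0; ys,xs=np.nonzero(m[:, 280:360]); print('red',len(ys),np.median(xs)+280 if len(xs) else 0, ys.min() if len(ys) else 0)
Rm=R.from_quat(s['tcp_rot']).as_matrix()
for dz in (-.026,-.011): print('pred',proj('wrist',s['tcp_pos']+Rm@[0,0,dz],s))
sc=save('scene','sh.png')
cv2.imwrite('pics/v5.png',np.hstack([cv2.resize(im[200:440,200:440,::-1],(400,400)),cv2.resize(sc[180:300,280:400,::-1],(400,400),interpolation=cv2.INTER_CUBIC)]))
E
python3 s4.py
```

```text
hit False [0.4322 0.2132 0.0609] [ 0.3563  0.6255 -0.1583]
grip 0.006536757044521562 88.2783454656601 [0.2149 0.4582 3.5688] [0.4326 0.2134 0.0616] 19.675
0.006775735465078639 87.97214984893799 20.9833
[0.5877 0.0098 0.1901] [-0.0576  0.2882  1.7658  0.0003  1.0878  0.0454] [-0.3307 -0.2872 -0.2796] [-0.0633  0.0126 -0.0305] 22.1917
red 2210 318.0 279
pred [348.6031 319.6723]
pred [325.8377 319.5236]
```

View pics/v5.png

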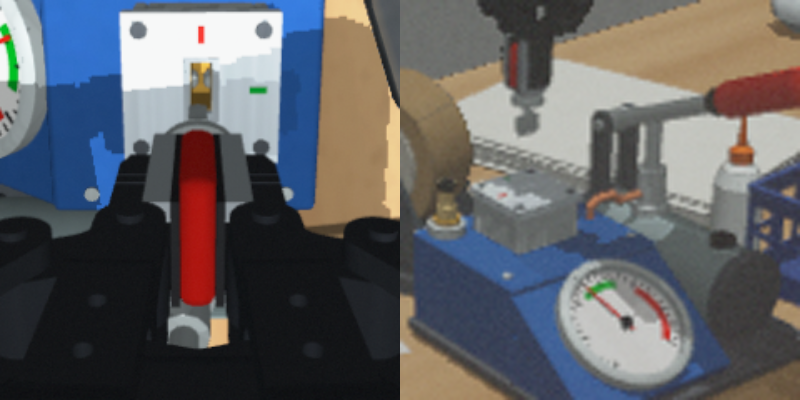

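The key is held upright and centred: red at column 318 against 319.6 predicted. The needle is still in the green and the lever is up. Now I descend into the keyway.

```bash
cat > s5.py <<'E'
from h import *
np.set_printoptions(precision=4,suppress=True)
k,l=np.load('fit.npy')
move_linear([l[0],l[1],.153],velocity=.1); hold(.2)
s=get_state(); print(s['tcp_pos'],R.from_quat(s['tcp_rot']).as_euler('xyz')[2]); e=l[:2]-s['tcp_pos'][:2]
if np.abs(e).max()>.0004: move_linear([l[0]+e[0],l[1]+e[1],.153],velocity=.05); print('corr',e,get_state()['tcp_pos'])
l2=l[:2]+np.where(np.abs(e)>.0004,e,0)
for z,f in ((.143,14),(.128,30)):
    r=move_linear([*l2,z],velocity=.025,until_force=f); s=get_state()
    print(z,r,s['tcp_pos'],s['force'],s['torque'],s['t'])
    if r: break
E
python3 s5.py
```

```text
[0.589  0.0083 0.1539] 1.4657255281260892
corr [-0.0008  0.0001] [0.5875 0.0084 0.1533]
0.143 False [0.5875 0.0083 0.1428] [ 0.3249 -0.2461  0.3277] [-0.0203 -0.1413  0.0389] 23.8083
0.128 False [0.5891 0.0082 0.1291] [ 2.4835 -1.4531  3.71  ] [-0.0235 -0.4557  0.0317] 24.5583
```

```bash
cat > s6.py <<'E'
from h import *
np.set_printoptions(precision=4,suppress=True)
p=get_state()['tcp_pos']
hold(.2); s=get_state(); print(s['tcp_pos'],s['force'],s['torque'],s['gripper_width'])
r=move_linear([.5884,p[1],.122],velocity=.02,until_force=22); s=get_state()
print(r,s['tcp_pos'],s['force'],s['torque'],s['t'])
hold(.3); s=get_state(); print(s['tcp_pos'],s['force'],s['torque'],s['gripper_width'])
E
python3 s6.py
```

```text
[0.589  0.0083 0.1289] [ 4.2314 -0.2915  5.3003] [ 0.0062 -0.7013  0.022 ] 0.006651264826951675
True [0.5892 0.0082 0.1286] [-1.2141 -0.9749  4.4756] [-0.0112  0.081  -0.0529] 25.0083
[0.5893 0.0082 0.1286] [-3.0197 -0.3114  4.1393] [0.0349 0.6376 0.0383] 0.006772051334317496
```

```bash
cat > s7.py <<'E'
from h import *
np.set_printoptions(precision=4,suppress=True)
k,l=np.load('fit.npy'); a0=np.pi/2+l[2]; P=[.5887,.0082,.1280]
def yaw(s):
    x=R.from_quat(s['tcp_rot']).as_matrix()[:,0]; return a0-np.arctan2(x[1],x[0])
for d in (.25,.5,.75,1.0,1.25,1.5,1.6,1.65,1.69,1.72):
    move_linear(P,down(a0-d),velocity=.05); s=get_state()
    print(d,round(yaw(s),3),s['tcp_pos'],s['force'],s['torque'],round(s['t'],2))
    if d>1.5 and abs(s['torque'][2])>.6: break
    if s['t']>45: break
hold(.3); s=get_state(); print(yaw(s),s['tcp_pos'],s['force'],s['torque'],s['gripper_width'],s['t'],s['joints'])
im=save('wrist','wf.png'); sc=save('scene','sf.png'); tp=save('top','tf.png')
b=[cv2.resize(im[150:450,170:470],(400,400)),cv2.resize(sc[170:310,270:410],(400,400),interpolation=cv2.INTER_CUBIC)]
cv2.imwrite('pics/v6.png',np.hstack(b)[:,:,::-1])
E
python3 s7.py
```

```text
0.25 0.25 [0.5894 0.0081 0.1286] [-0.0157 -0.7228  4.3182] [-0.0404  0.1177  0.0229] 25.71
0.5 0.499 [0.5894 0.008  0.1286] [-0.4285 -0.5103  4.5939] [-0.0306  0.0834  0.0508] 26.11
0.75 0.749 [0.5894 0.0078 0.1285] [-1.5952 -0.2331  4.3484] [-0.2007  0.0717 -0.0025] 26.51
1.0 0.998 [0.5895 0.008  0.1286] [ 0.2919 -0.9799  5.7411] [-0.0338  0.0402  0.0603] 26.91
1.25 1.247 [0.5896 0.0077 0.1286] [ 0.1539 -0.6054  4.6998] [-0.1975  0.0476  0.0714] 27.31
1.5 1.497 [0.5896 0.0075 0.1286] [ 0.1899 -2.2835  5.455 ] [-0.3076  0.0283  0.1129] 27.71
1.6 1.597 [0.5895 0.0074 0.1286] [-0.1322 -2.0423  5.0818] [-0.3023  0.0319  0.0824] 27.96
1.65 1.647 [0.5895 0.0074 0.1286] [-0.003  -3.1821  5.3654] [-0.37    0.0637  0.0925] 28.21
1.69 1.686 [0.5895 0.0073 0.1286] [-0.9187 -2.5703  4.9895] [-0.3604  0.086   0.0331] 28.46
1.72 1.716 [0.5895 0.0073 0.1286] [-0.5287 -1.9214  5.5775] [-0.4212  0.0724  0.1291] 28.71
1.7163388180081025 [0.5895 0.0074 0.1286] [ 0.3504 -2.2841  4.7963] [-0.3815  0.0641  0.1019] 0.006718319064956851 29.0083 [-0.0606  0.3665  1.8017 -0.0019  0.9715  1.7618]
```

View pics/v6.png

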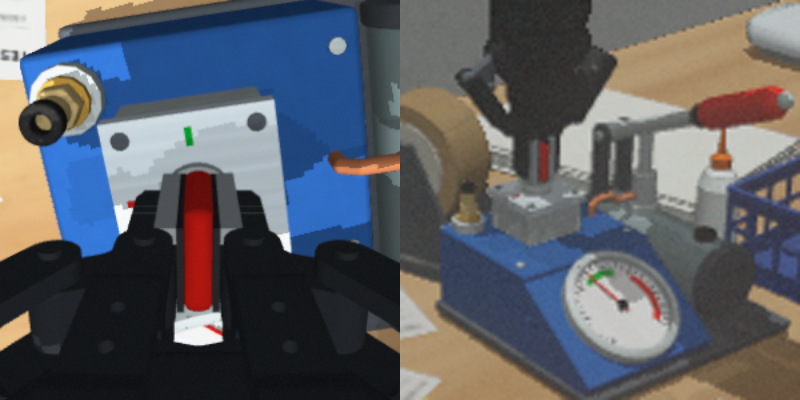

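The wrist view shows the key turned so its head points at the green mark at crop (135, 188), and the needle is still in the green. The torque shows no stop yet, and the key has some play, so I firm the grip and turn on to feel the stop.

```bash
cat > s8.py <<'E'
from h import *
np.set_printoptions(precision=4,suppress=True)
k,l=np.load('fit.npy'); a0=np.pi/2+l[2]; P=[.5892,.0080,.1278]
set_gripper(0,120)
for d in (1.75,1.78,1.81,1.84):
    move_linear(P,down(a0-d),velocity=.05); hold(.1)
    t=[]
    for _ in range(10): hold(.02); s=get_state(); t.append(np.r_[s['torque'][2],s['effort'][5],s['force'][2]])
    x=R.from_quat(s['tcp_rot']).as_matrix()[:,0]
    print(d,a0-np.arctan2(x[1],x[0]),s['tcp_pos'],np.mean(t,0),s['gripper_width'],round(s['t'],2))
    if np.mean(t,0)[0]>.35: break
im=save('wrist','wg.png')
E
python3 s8.py
```

```text
1.75 1.7457575827375038 [0.5896 0.0073 0.1286] [0.2142 0.2171 7.0869] 0.006402382608961009 29.89
1.78 1.775199285565792 [0.5896 0.0073 0.1286] [0.3415 0.342  7.2877] 0.006446499752476583 30.41
1.81 1.804430576624798 [0.5895 0.0073 0.1286] [0.4808 0.4886 7.316 ] 0.00603902476104148 30.93
```

The torque climbs linearly from about 1.73 rad to 0.48 N m, well above the spring's 0.11. So the plug is on its stop with the key home, and I hand in while holding it there.

```bash
python3 -c "
from plant import *
s=get_state();print(s['t'],s['torque'],s['finger_force'],s['tcp_pos'])
print(sign_off())"
```

```text
30.975 [-0.26604722  0.29261409  0.46980376] 118.18837881088257 [0.58954708 0.0072728  0.12862142]
the job is handed in; nothing more can be done
None
```

The job is handed in at 31 s of 53: the needle reads about 1.95, in the green band; the lever is back up; and the red key is home, turned a quarter turn onto its stop and still gripped.

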